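# Renew the swivel bush of a potter's-wheel foot pedal

## Robot

A 6-joint arm with a two-finger parallel gripper is mounted at the origin on the work surface. World frame = base frame: x ahead of the robot, y to its left, z up, the work surface at z = 0. Lengths are in mm, angles in rad, forces in N, time in s.
With the tool pointing down it reaches from about 300 to 775 mm from the base axis. Payload 14.6 kg.
Tool frame: the origin (TCP) lies between the finger pads; the fingertips stand 25 mm ahead of it and the grasp point (between the pads) lies 6 mm ahead of it; z points along the fingers, y is the line along which they close (so a half turn about z gives the same grasp; the last joint's range is limited). The gripper opens to 94 mm and grips with 3 to 60 N. Pads are 16 mm wide; open, the fingers measure 119 mm over their backs; the gripper's body (75 mm by 177 mm) begins 78 mm behind the grasp point.
Start: joints at [1.095, 0.3, 1.521, -0, 1.321, -0.067], TCP at [218.626, 504.67, 230.446] pointing down, gripper open.
Joint ranges: [-3.03, 3.03], [-0.79, 2.21], [0.23, 2.52], [-1.04, 4.18], [0, 3.07], [-2.55, 2.55]. Speed limits (rad/s): [2.22, 2.22, 2.57, 3.14, 3.14, 3.14].

## Interface

Orientations are given as [roll, pitch, yaw] about the fixed x, y, z axes, in that order (R = Rz(yaw) Ry(pitch) Rx(roll)).
In Python, from cell import manip gives the robot as it stands. The module is installed in compiled form; this text tells all that it offers.
- The arm moves only by the tool step_arm, never from a script. Its argument "series" is one flat list of numbers, 5 for each row, row after row: the shift along the world's x, y, z in mm, then the turn about the world's z in rad, then the closure, from 0 (fully open) to 1 (shut). In form: [dx, dy, dz, spin, jaw, dx, dy, dz, spin, jaw, ...]. A call has 1 to 20 rows; each row shifts and turns the commanded pose from where the row before left it; what a row does not reach is not made up. A row lasts 1/8 s, in which the tool goes at most 62.5 mm and 10.7 degrees, less where a joint would pass 70% of its speed; a pose out of reach is approached as far as the arm can. A call is refused whole if a number of a shift passes 62.5 or a number of a turn 0.188, either way. A call with a gripper value outside its range is refused whole. The fingers move at their own pace and stop on an object; "squeeze" is the grip in N (left out, the last holds). Time passes only in rows, so rows that do not move let the fingers close. It gives the time, the measured TCP pose, the force, the opening and the grip force at its end, in the units of the state.
- manip.read_state(): the state, without advancing time (a new reading comes with each control period).
- manip.camera(name): name is "side" or "top"; returns (picture, depth): 400x640x3 uint8, blue, green, red; 400x640 float32, mm along the optical axis (not along the pixel's ray), 0 where there is no reading.
- manip.camera_info(name): a dict with "fovy" (degrees; the focal length in pixels is half the picture's height over the tangent of half this angle, whatever the lens; pixels are square), "cx", "cy" (the principal point, pixels), "eye" and "orientation" of the camera in the world. Camera axes: x right, y down, z forward; pixel columns grow to the right and rows downward; lengths in mm; the calibration is good to about 2 mm. A picture is of the moment at which its call begins. camera_info takes no time and is no camera call.
- manip.sign_off(): hands the job in; it is judged then, once.
The state is a dict: "clock": time; "joints": joint angles; "qd": joint speeds; "effort": joint torques, N m; "eef_pos": TCP position; "eef_rot": TCP orientation; "wrist_force": force on the tool from outside, world axes, zero at the start; "moment": the same for the moment, N m; "finger_gap": finger opening in mm; "finger_force": force on a finger pad.
Only numpy, scipy, OpenCV 4.12 (cv2) and the standard library are available. Lean on these libraries where they do the work, as an engineer would, in place of code of your own. Each camera call takes 0.05 s, during which the arm holds its last target. There are 200 camera calls.

## Task

The swivel bush of this wheel pedal has worn slack: lift the old bush out of the boss and leave it in the scrap tray, then press the new bush of the right size from the ware board squarely into the bore until its shoulder sits flush on the boss all round. When it is home, try the pedal: press the treadle right down to its stop, hold it there a moment, and let it come back up. Leave the other parts, pots and tools where they are.

Things in the scene. Friction and masses are not known exactly. Their poses are not given: they have to be found in the camera images.
- pedal_base: Foot-pedal unit of a potter's wheel, fixed, at any yaw: cast base plate 270 x 116 x 16 mm, sprung treadle along it, round bored boss (swivel socket) on an arm at +y. Origin: centre of its underside; x from the treadle's hinge (heel) to its free toe, z up. Boss axis 115 mm from the origin along +y; the treadle's edge is 73 mm from that axis, its toe at rest 120 mm above the bench.
- bore_mouth (a point): Centre of the bore's mouth on top of the boss (64 mm outside, 58 mm high); z up. Vertical through-bore 37.2 mm. A springy tolerance ring (four waves, 33.6 mm across, 24 mm below the mouth) grips the new bush: by its own weight it drops only some 20 mm in; the last 28 mm or so need a firm push of about 8 to 18 N until the shoulder meets the boss.
- old_bush: The worn brass flanged bush that stands in the boss at the start, 64 mm high in all: slack body 32.4 mm diameter x 48 mm, and on top a round head 46 mm diameter x 16 mm whose underside rests on the boss. It is loose and lifts straight up (0.36 kg). Hole 25 mm. Origin: centre of its foot; z runs up through its head.
- old_middle (a point): A point on the old bush's axis, 32 mm above its foot (half its height).
- new_bush: The new brass flanged bush, one of three standing head up on the ware board, at any of the three places: body 36 mm diameter x 48 mm with a 5 mm tapered lead at its foot, head 46 mm diameter x 16 mm on top (64 mm in all), hole 22 mm, 0.42 kg. The one of middling girth. Origin: centre of its foot; z up through its head.
- new_shoulder (a point): Centre of the plane of the new bush's shoulder (underside of its head), 48 mm above its foot; it must come to the bore mouth.
- long_sleeve: A longer, thinner brass flanged sleeve on the ware board, 96 mm high, body 30 mm, head 40 mm diameter: another machine's, leave it. Origin: centre of its foot.
- wide_bush: A wider brass flanged bush on the ware board, 60 mm high, body 46 mm, head 58 mm diameter: does not fit, leave it. Origin: centre of its foot.
- ware_board: Wooden ware board 270 x 100 x 12 mm lying flat, fixed, to the left or to the right of the pedal unit; the three bushes stand on its top in a row along its x, about 80 mm apart. Origin: centre of its underside.
- scrap_tray: White open plastic scrap tray, 160 (x) x 130 (y) x 42 mm high, walls and floor 4 mm, fixed, empty, on the other side from the ware board. Origin: centre of its underside.
- treadle (a joint): Treadle angle in rad: 0 up at rest, grows as the toe is pressed down, stop at 0.28. A spring holds it up and returns it; pressed at the tread point it takes about 3 N to start and 10 N at the stop.
- tread (a point): Point to press on top of the rubber tread, 155 mm from the hinge towards the toe, on the treadle's centre line; about 110 mm above the bench at rest, 43 mm lower at the stop. The tread is 72 mm wide and slopes up to the toe by 0.30 rad at rest, 0.02 at the stop. The hinge lies 105 mm behind the pedal base's origin, 46 mm above the bench.
- glaze_jar: Bystander: amber jar with a black cap, 62 mm diameter x 105 mm high. Origin: centre of its underside.
- mug: Bystander: terracotta mug, 76 mm diameter x 85 mm high. Origin: centre of its underside.
- spanner: Bystander: steel spanner 180 mm long lying flat.
- glaze_brush: Bystander: brush 170 mm long lying flat.
- tea_bowl: Bystander: blue bowl, 104 mm diameter x 62 mm high.
- mallet: Bystander: hammer 260 mm long lying flat beyond the pedal unit.

How it is judged:
By the outcome, as a careful person would: the job done as asked, in the order asked, and still so for the second after the job is handed in, with the robot touching nothing.
It also fails if it takes over 72 s, if anything falls off the work surface, if the arm or the gripper's body presses on something with over 40 N, if the wrist force passes 120 N, or if a joint passes its speed limit or range.

## Working session

There is one attempt and no reset: what is moved stays moved. The work goes in short steps, Python scripts to look and compute and a tool call to move; the robot and the scene stay as the last step left them, time stands still between calls to the robot, and variables do not carry over. Pictures are saved under pics/ and viewed, at most 10 in all, crops included, and the job is handed in when it is done.

Besides the shell and the picture viewer there is one more tool, called after "Call:" by a JSON object that holds its "name" and its "arguments". step_arm: Moves the arm, as the interface text tells. Its arguments: {"type":"object","properties":{"series":{"type":"array"},"squeeze":{"type":"number"}},"required":["series"]}

```bash
mkdir -p pics
cat > h.py <<'E'
import numpy as np,cv2
from cell import manip
from scipy.spatial.transform import Rotation as R
def cam(n):
    i=manip.camera_info(n); f=200/np.tan(np.radians(i['fovy'])/2)
    o=np.array(i['orientation'],float)
    M=o if o.shape==(3,3) else R.from_euler('xyz',o).as_matrix()
    return i,f,M,np.array(i['eye'],float)
def world(n,d):
    i,f,M,e=cam(n); v,u=np.mgrid[0:400,0:640]
    p=np.stack([(u-i['cx'])/f*d,(v-i['cy'])/f*d,d],-1)
    return p@M.T+e
def ray(n,u,v,z):
    i,f,M,e=cam(n); r=M@np.array([(u-i['cx'])/f,(v-i['cy'])/f,1]); return e+r*(z-e[2])/r[2]
E
python3 - <<'E'
from h import *
for n in('top','side'):
    p,d=manip.camera(n); cv2.imwrite(f'pics/{n}0.png',p); np.save(f'{n}0.npy',d); print(manip.camera_info(n))
print(manip.read_state())
E
```

```text
{'fovy': 48.57015677848088, 'cx': 328.73040453120143, 'cy': 200.17006292880382, 'eye': array([ 395.21108148,   -2.0904245 , 1098.56692346]), 'orientation': array([-2.98726307,  0.00686232, -1.57849189])}
{'fovy': 51.81732698587104, 'cx': 316.87213306028156, 'cy': 199.72285420755986, 'eye': array([414.90408801, 754.49272609, 722.93072078]), 'orientation': array([-2.23257253, -0.00863608, -2.92206055])}
{'clock': 0.1, 'joints': array([ 1.09541907e+00,  3.00394690e-01,  1.52154265e+00, -1.49896356e-05,
        1.32067903e+00, -6.66183169e-02]), 'qd': array([-0.00067724, -0.00254632, -0.00169459,  0.00095068,  0.00109569,
        0.00048894]), 'effort': array([ 2.58315478e-03, -5.32648551e+01, -3.53277934e+01,  7.10381521e-02,
        2.35414901e-02, -7.77855485e-05]), 'eef_pos': array([218.5256382 , 504.49014126, 229.94447969]), 'eef_rot': array([-3.14057024e+00, -5.36606686e-05,  2.73283740e+00]), 'wrist_force': array([ 0.29096505, -0.4566552 ,  0.45723133]), 'moment': array([ 0.04314823,  0.00434771, -0.04723932]), 'finger_force': 0.0, 'finger_gap': 94.06168431513261}
```

View pics/top0.png

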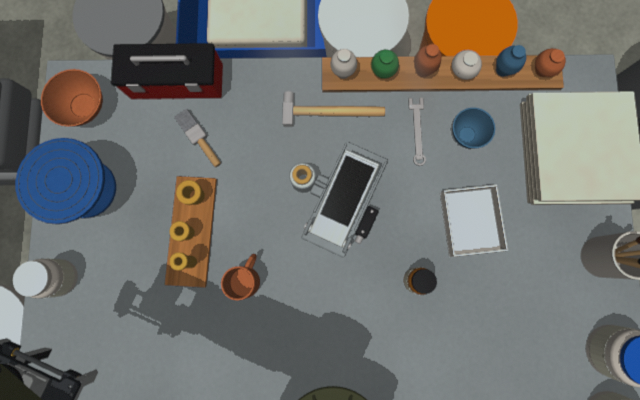

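View pics/side0.png

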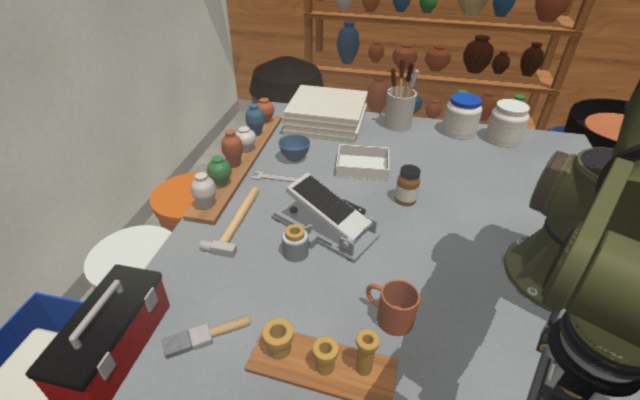

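The top view shows the old bush in the boss at (302,176). On the board are the wide bush (188,191), the likely new bush (180,231) and the long sleeve (180,261). The tray is at (475,220) and the treadle runs from its heel near (330,240) to its toe near (360,150). The side view agrees: the boss is at (295,240) and the middle bush at (325,355).

```bash
cat > m.py <<'E'
from h import *
def brass(n,p,d,zmin=25):
    hsv=cv2.cvtColor(p,cv2.COLOR_BGR2HSV); W=world(n,d)
    m=((hsv[...,0]>14)&(hsv[...,0]<32)&(hsv[...,1]>110)&(hsv[...,2]>60)&(W[...,2]>zmin)&(d>0)&(abs(W[...,1])<450)&(W[...,0]>250)&(W[...,0]<650)).astype(np.uint8)
    k,l,s,c=cv2.connectedComponentsWithStats(m)
    for j in range(1,k):
        if s[j,4]<60: continue
        P=W[l==j]; zt=np.percentile(P[:,2],95)
        T=(l==j)&(W[...,2]>zt-6)
        v,u=np.nonzero(T)
        h=cv2.convexHull(np.stack([u,v],1).astype(np.int32)); 
        Q=np.array([ray(n,a,b,zt)[:2] for a,b in h[:,0]],np.float32)
        (x,y),r=cv2.minEnclosingCircle(Q)
        e=(Q.max(0)+Q.min(0))/2
        print(n,'px',c[j].round(),'ztop',round(zt,1),'c',round(x,1),round(y,1),'mid',e.round(1),'dia',round(2*r,1))
E
python3 - <<'E'
from m import *
for n in('top','side'):
    p=cv2.imread(f'pics/{n}0.png'); d=np.load(f'{n}0.npy'); brass(n,p,d)
p=cv2.imread('pics/top0.png'); d=np.load('top0.npy'); W=world('top',d); z=W[...,2]
# dark rubber tread
hsv=cv2.cvtColor(p,cv2.COLOR_BGR2HSV)
m=(hsv[...,2]<60)&(z>55)&(z<140)&(abs(W[...,1]+20)<110)&(W[...,0]>350)
m[:140]=0;m[235:]=0;m[:,:315]=0;m[:,395:]=0
k,l,s,c=cv2.connectedComponentsWithStats(m.astype(np.uint8)); j=1+s[1:,4].argmax()
P=W[l==j]; print('tread',len(P),P.mean(0).round(1),P.min(0).round(),P.max(0).round())
q=np.linalg.svd(P-P.mean(0),full_matrices=False)[2]; print(q.round(3), 'len',np.ptp((P-P.mean(0))@q.T,axis=0).round())
# tray
for u,v in[(446,190),(496,187),(506,253),(452,255),(475,220)]: print(ray('top',u,v,42 if u!=475 else 4).round())
for nm,u,v in[('mug',240,283),('jar',421,281),('boss',302,176)]: print(nm,W[v-8:v+8,u-8:u+8].reshape(-1,3).max(0).round())
E
```

```text
top px [302. 174.] ztop 77.1 c 617.0 67.6 mid [617.2  67.4] dia 44.3
top px [189. 193.] ztop 74.7 c 576.6 334.2 mid [577.  334.3] dia 58.6
top px [181. 231.] ztop 78.3 c 484.9 350.6 mid [486.1 350.1] dia 46.6
top px [181. 261.] ztop 109.8 c 415.5 338.6 mid [414.6 338.6] dia 40.5
side px [294. 232.] ztop 77.3 c 616.2 72.8 mid [615.3  72.9] dia 46.1
side px [278. 337.] ztop 74.8 c 575.8 337.9 mid [575.3 337.3] dia 57.9
side px [366. 350.] ztop 110.7 c 414.7 342.1 mid [414.2 342. ] dia 40.6
side px [324. 354.] ztop 78.9 c 485.0 353.2 mid [485.1 353.7] dia 46.7
tread 1834 [573.  -38.3  98.2] [496. -97.  72.] [647.  20. 123.]
[[-0.867  0.399 -0.297]
 [ 0.419  0.908 -0.002]
 [ 0.269 -0.126 -0.955]] len [146.  68.  13.]
[ 582. -280.   42.]
[ 588. -401.   42.]
[ 430. -414.   42.]
[ 426. -286.   42.]
[ 513. -358.    4.]
mug [ 395.  242. 1099.]
jar [ 395.   -2. 1099.]
boss [ 635.   87. 1099.]
```

Call:
{"name": "step_arm", "arguments": {"series": [28.4,-31,-3,-0.1138,0,28.4,-31,-3,-0.1138,0,28.4,-31,-3,-0.1138,0,28.4,-31,-3,-0.1138,0,28.4,-31,-3,-0.1138,0,28.4,-31,-3,-0.1138,0,28.4,-31,-3,-0.1138,0,28.4,-31,-3,-0.1138,0,28.4,-31,-3,-0.1138,0,28.4,-31,-3,-0.1138,0,28.4,-31,-3,-0.1138,0,28.4,-31,-3,-0.1138,0,28.4,-31,-3,-0.1138,0,28.4,-31,-3,-0.1138,0,0,0,0,0,0.1,0,0,0,0,0.1], "squeeze": 40}}

```text
clock: 2.1
eef_pos: [615.8, 71.0, 188.1]
eef_rot: [-3.141, 0.0, 1.141]
wrist_force: [0.3, -0.0, -0.0]
finger_gap: 84.9
finger_force: 0.0
```

Run:
```python
from m import *
s=manip.read_state(); print(s['eef_pos'],s['eef_rot'],s['finger_gap'],s['joints'],s['wrist_force'])
I=[]
for n in('top','side'):
    p,d=manip.camera(n); brass(n,p,d); I.append(p[80:300,180:430] if n=='top' else p[80:330,180:430])
    np.save(n+'1.npy',d)
I[0]=cv2.resize(I[0],(400,352)); I[1]=cv2.resize(I[1],(400,400))[:352]
cv2.imwrite('pics/a1.png',np.hstack(I))
```

```text
[615.82816426  70.97917549 188.06984287] [-3.14075794e+00  2.55669450e-04  1.14056952e+00] 84.91264137207122 [5.56111154e-02 4.90354164e-01 1.35742032e+00 1.70130259e-04
 1.29467569e+00 4.85791573e-01] [ 0.31287511 -0.03528563 -0.04483623]
top px [189. 193.] ztop 74.2 c 576.8 334.4 mid [577.1 334.4] dia 58.3
top px [181. 231.] ztop 78.2 c 485.4 350.3 mid [485.  349.2] dia 46.7
top px [181. 261.] ztop 109.9 c 414.5 338.4 mid [414.6 338.5] dia 41.6
side px [294. 232.] ztop 77.5 c 616.2 72.9 mid [615.6  72.5] dia 45.9
side px [278. 336.] ztop 74.9 c 575.6 338.2 mid [575.3 338. ] dia 57.3
side px [366. 350.] ztop 110.6 c 413.9 342.2 mid [414.3 342.1] dia 40.3
side px [324. 354.] ztop 78.8 c 485.0 353.4 mid [485.1 353.8] dia 46.8
```

View pics/a1.png

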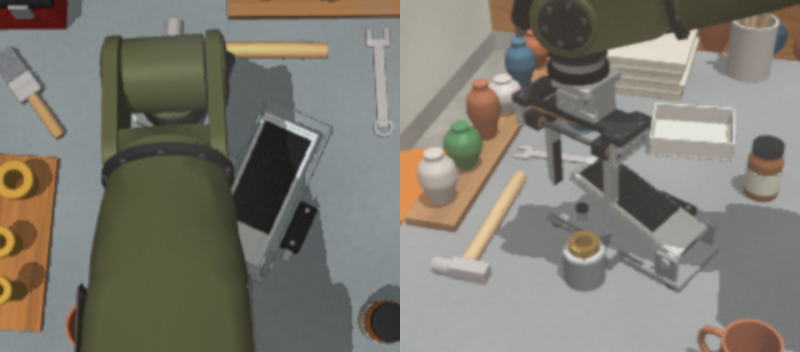

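The picture shows the gripper straddling the boss, with its closing axis parallel to the treadle. In the right-hand crop the fingertips are near (557,187) and (610,203), above the bush at (582,245). I'm descending to grip the old head.

Call:
{"name": "step_arm", "arguments": {"series": [0.5,-0.5,-17,0,0.1,0,0,-17,0,0.1,0,0,-17,0,0.1,0,0,-17,0,0.1,0,0,-17,0,0.1,0,0,-12,0,0.1,0,0,-5,0,0.1,0,0,0,0,0.4,0,0,0,0,0.6,0,0,0,0,0.7,0,0,0,0,0.7,0,0,0,0,0.7], "squeeze": 40}}

```text
clock: 3.7
eef_pos: [617.3, 70.0, 86.9]
eef_rot: [3.14, -0.001, 1.14]
wrist_force: [4.2, -1.6, 0.5]
finger_gap: 44.9
finger_force: 40.0
```

Run:
```python
from m import *
print(ray('side',278,197,163),ray('side',311,207,163))
p=cv2.imread('pics/top0.png'); z=world('top',np.load('top0.npy'))
# bore/boss: grey light ring
b=z[(abs(z[...,0]-617)<45)&(abs(z[...,1]-69)<45)]; print(np.median(b[(b[:,2]>50)&(b[:,2]<66)],0))
```

```text
[653.24558966  62.01114382 163.        ] [573.52066947  79.75353223 163.        ]
[606.97529065  62.48026957  57.83826499]
```

Call:
{"name": "step_arm", "arguments": {"series": [0,0,5,0,0.7,0,0,10,0,0.7,0,0,15,0,0.7,0,0,20,0,0.7,0,0,20,0,0.7,0,0,20,0,0.7,0,0,20,0,0.7,0,0,20,0,0.7,0,0,20,0,0.7,0,0,0,0,0.7]}}

```text
clock: 4.95
eef_pos: [616.8, 70.3, 237.2]
eef_rot: [3.141, -0.001, 1.14]
wrist_force: [-0.2, -0.5, -4.6]
finger_gap: 45.4
finger_force: 40.0
```

Run:
```python
from m import *
print(manip.read_state()['wrist_force'])
p,d=manip.camera('side'); brass('side',p,d); cv2.imwrite('pics/a2.png',cv2.resize(p[60:310,180:480],(600,500)))
```

```text
[-0.18223312 -0.5104238  -4.63440325]
side px [292. 186.] ztop 226.8 c 614.8 74.9 mid [617.9  73.9] dia 47.2
side px [278. 336.] ztop 74.8 c 575.4 337.9 mid [575.1 337.5] dia 57.9
side px [366. 350.] ztop 110.6 c 414.7 342.0 mid [414.3 341.5] dia 40.6
side px [324. 354.] ztop 78.9 c 485.0 353.4 mid [485.1 353.5] dia 46.9
```

View pics/a2.png

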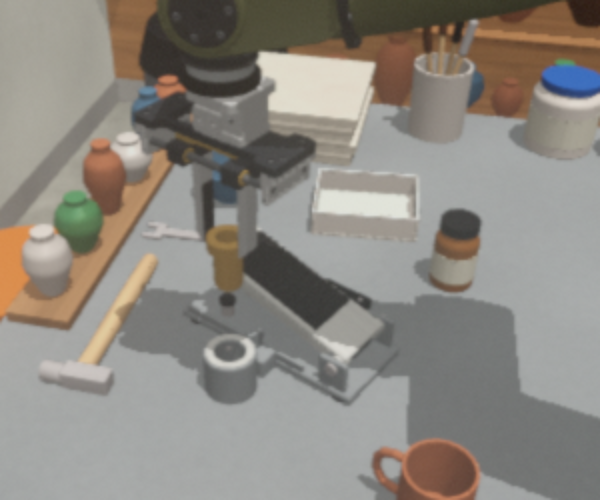

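The old bush is held at (230,255) in the crop and the bore stands empty at (231,350). Next it goes to the tray.

Call:
{"name": "step_arm", "arguments": {"series": [-7.9,-29.6,0,0,0.7,-7.9,-29.6,0,0,0.7,-7.9,-29.6,0,0,0.7,-7.9,-29.6,0,0,0.7,-7.9,-29.6,0,0,0.7,-7.9,-29.6,0,0,0.7,-7.9,-29.6,0,0,0.7,-7.9,-29.6,0,0,0.7,-7.9,-29.6,0,0,0.7,-7.9,-29.6,0,0,0.7,-7.9,-29.6,0,0,0.7,-7.9,-29.6,0,0,0.7,-7.9,-29.6,0,0,0.7,-7.9,-29.6,0,0,0.7,0,0,0,0,0.7,0,0,-30,0,0.7,0,0,-30,0,0.7,0,0,-30,0,0.7,0,0,-20,0,0.7,0,0,0,0,0.7]}}

```text
clock: 7.5
eef_pos: [505.5, -342.9, 124.2]
eef_rot: [-3.137, -0.001, 1.14]
wrist_force: [-0.0, 0.6, -3.5]
finger_gap: 45.2
finger_force: 40.0
```

Run:
```python
from m import *
s=manip.read_state(); print(s['eef_pos'],s['wrist_force'])
for n in('top','side'):
    p,d=manip.camera(n); np.save(n+'2.npy',d); W=world(n,d)
    cv2.imwrite(f'pics/{n}2.png',p)
    hs=cv2.cvtColor(p,cv2.COLOR_BGR2HSV)
    # tray: pixels white, z 30..48
    m=(W[...,2]>30)&(W[...,2]<50)&(abs(W[...,0]-507)<120)&(abs(W[...,1]+345)<110)&(d>0)
    print(n,'tray',cv2.minAreaRect(W[m][:,:2].astype(np.float32)))
    m=(abs(W[...,2]-58)<4)&(np.hypot(W[...,0]-616,W[...,1]-70)<42)&(hs[...,1]<60)
    P=W[m]; q=cv2.convexHull(P[:,:2].astype(np.float32)); print('boss',len(P),P[:,2].mean(),cv2.minEnclosingCircle(q))
    # bore: fill mouth, centroid of hole
    k=cv2.connectedComponentsWithStats((m).astype(np.uint8))
    f=np.zeros(m.shape,np.uint8); v,u=np.nonzero(m); cv2.fillConvexPoly(f,cv2.convexHull(np.stack([u,v],1).astype(np.int32)),1)
    h=(f>0)&~m; h=cv2.morphologyEx(h.astype(np.uint8),cv2.MORPH_OPEN,np.ones((3,3)))
    k,l,st,c=cv2.connectedComponentsWithStats(h)
    j=1+st[1:,4].argmax(); print('hole',c[j],st[j],ray(n,c[j][0],c[j][1],58).round(1),[ (ray(n,st[j,0]+st[j,2]-.5,c[j][1],58)-ray(n,st[j,0]-.5,c[j][1],58)).round(1)])
```

```text
[ 505.46061794 -342.89644932  124.21235011] [-0.00663326  0.63386231 -3.47494361]
top tray ((508.3736267089844, -340.4521179199219), (160.47166442871094, 121.68033599853516), 5.358048439025879)
boss 359 57.868975510807616 ((616.3317260742188, 64.36398315429688), 36.17656326293945)
hole [301.80225989 175.81920904] [295 169  15  15 177] [616.8  67.9  58. ] [array([ -0.3, -36. ,   0. ])]
side tray ((508.8572998046875, -346.711669921875), (159.34095764160156, 138.0921173095703), 5.6578779220581055)
boss 309 59.06239495466519 ((616.4419555664062, 64.81600952148438), 35.086666107177734)
hole [294.34579439 235.90654206] [288 232  14   9 107] [616.7  67.9  58. ] [array([-32.2,  -7.5,   0. ])]
```

Call:
{"name": "step_arm", "arguments": {"series": [1,0,-15,0,0.7,1,0,-15,0,0.7,0,0,-7,0,0.7,0,0,-3,0,0.7,0,0,-1.5,0,0.7,0,0,0,0,0.7,0,0,0,0,0.4,0,0,0,0,0.1,0,0,0,0,0.1,0,0,10,0,0.1,0,0,30,0,0.1,0,0,40,0,0.1,0,0,40,0,0.1]}}

```text
clock: 9.22
eef_pos: [508.1, -344.2, 207.0]
eef_rot: [3.141, 0.0, 1.14]
wrist_force: [0.7, 0.1, -1.1]
finger_gap: 84.3
finger_force: 0.0
```

Run:
```python
from m import *
p,d=manip.camera('side'); cv2.imwrite('pics/a3.png',p)
brass('side',p,d,0)
import m
W=world('side',d)
hs=cv2.cvtColor(p,cv2.COLOR_BGR2HSV)
k=(hs[...,0]>14)&(hs[...,0]<32)&(hs[...,1]>110)&(abs(W[...,0]-507)<80)&(abs(W[...,1]+345)<70)
P=W[k]; print(len(P),P.min(0) if len(P) else 0,P.max(0) if len(P) else 0)
```

```text
side px [278. 338.] ztop 74.8 c 575.9 338.3 mid [575.3 338.3] dia 57.7
side px [366. 354.] ztop 110.6 c 414.0 342.6 mid [414.3 342.3] dia 41.0
side px [325. 355.] ztop 78.7 c 484.9 354.0 mid [485.1 354.1] dia 47.5
side px [343. 378.] ztop 15.2 c 447.2 366.8 mid [447.2 365. ] dia 40.5
120 [ 487.41601487 -366.60606205   56.05782443] [ 571.56849296 -307.99517535  493.82651921]
```

View pics/a3.png

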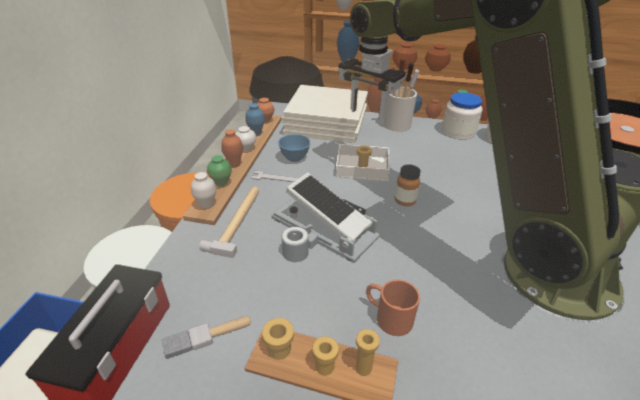

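The picture shows the old bush upright in the tray at (365,157), with everything else undisturbed. Next is the new bush.

Call:
{"name": "step_arm", "arguments": {"series": [-1.15,34.8,0,-0.057,0.1,-1.15,34.8,0,-0.057,0.1,-1.15,34.8,0,-0.057,0.1,-1.15,34.8,0,-0.057,0.1,-1.15,34.8,0,-0.057,0.1,-1.15,34.8,0,-0.057,0.1,-1.15,34.8,0,-0.057,0.1,-1.15,34.8,0,-0.057,0.1,-1.15,34.8,0,-0.057,0.1,-1.15,34.8,0,-0.057,0.1,-1.15,34.8,0,-0.057,0.1,-1.15,34.8,0,-0.057,0.1,-1.15,34.8,0,-0.057,0.1,-1.15,34.8,0,-0.057,0.1,-1.15,34.8,0,-0.057,0.1,-1.15,34.8,0,-0.057,0.1,-1.15,34.8,0,-0.057,0.1,-1.15,34.8,0,-0.057,0.1,-1.15,34.8,0,-0.057,0.1,-1.15,34.8,0,-0.057,0.1]}}

```text
clock: 11.78
eef_pos: [485.0, 353.0, 205.6]
eef_rot: [-3.141, -0.001, -0.002]
wrist_force: [0.6, -0.4, -0.7]
finger_gap: 84.7
finger_force: 0.0
```

Call:
{"name": "step_arm", "arguments": {"series": [0,0,-20,0,0.1,0,0,-20,0,0.1,0,0,-20,0,0.1,0,0,0,0,0.1]}}

```text
clock: 12.28
eef_pos: [484.7, 351.5, 144.3]
eef_rot: [3.141, 0.002, -0.0]
wrist_force: [0.5, -0.9, 0.4]
finger_gap: 84.8
finger_force: 0.0
```

Run:
```python
from m import *
s=manip.read_state(); print(s['eef_pos'],s['eef_rot'],s['joints'])
p,d=manip.camera('side'); brass('side',p,d); cv2.imwrite('pics/a4.png',cv2.resize(p[200:400,200:450],(750,600)))
```

```text
[484.70965304 351.52504071 144.27557008] [ 3.14058465e+00  1.61844285e-03 -3.77219251e-04] [5.66285639e-01 4.87661483e-01 1.46831649e+00 1.97932505e-05
 1.18752128e+00 2.13745095e+00]
side px [278. 337.] ztop 74.9 c 576.2 338.0 mid [575.3 338. ] dia 58.0
side px [366. 350.] ztop 110.5 c 414.7 342.0 mid [414.3 341.5] dia 40.6
side px [327. 359.] ztop 78.3 c 477.5 358.8 mid [476.3 358.6] dia 41.6
```

View pics/a4.png

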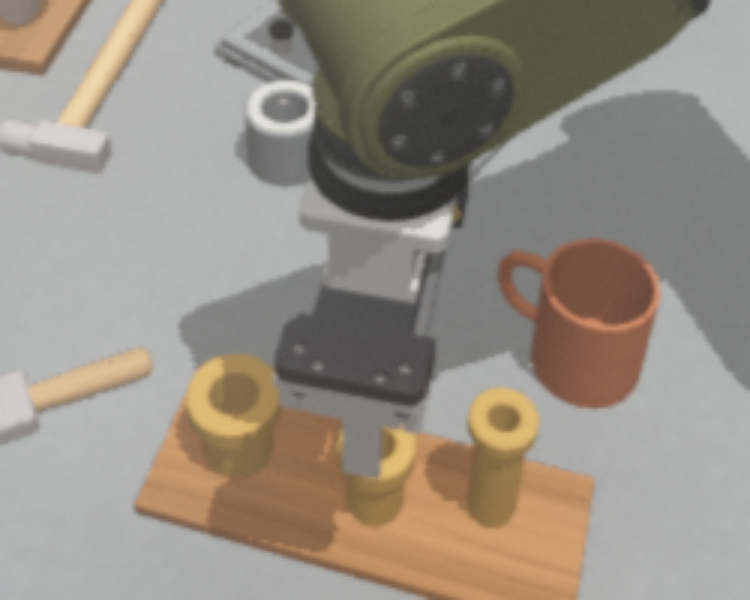

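The gripper is straddling the middle bush, at (378,460) in the crop, and clear of its neighbours. I'm descending and gripping the head.

Call:
{"name": "step_arm", "arguments": {"series": [0,0,-15,0,0.1,0,0,-15,0,0.1,0,0,-15,0,0.1,0,0,-8,0,0.1,0,0,-4,0,0.1,0,0,0,0,0.1,0,0,0,0,0.3,0,0,0,0,0.45,0,0,0,0,0.6,0,0,0,0,0.8,0,0,0,0,0.8,0,0,0,0,0.8], "squeeze": 55}}

```text
clock: 13.82
eef_pos: [485.2, 351.7, 88.0]
eef_rot: [3.142, -0.0, -0.0]
wrist_force: [0.5, -0.9, 1.2]
finger_gap: 44.5
finger_force: 55.0
```

Call:
{"name": "step_arm", "arguments": {"series": [0,0,4,0,0.8,0,0,10,0,0.8,0,0,20,0,0.8,0,0,25,0,0.8,0,0,25,0,0.8,0,0,20,0,0.8,0,0,0,0,0.8]}}

```text
clock: 14.7
eef_pos: [485.5, 352.1, 193.7]
eef_rot: [-3.14, -0.003, -0.0]
wrist_force: [0.3, 0.5, -3.7]
finger_gap: 45.0
finger_force: 55.0
```

Run:
```python
from m import *
s=manip.read_state(); print(s['eef_pos'],s['eef_rot'],s['wrist_force'],s['moment'])
for n in('top','side'):
  p,d=manip.camera(n); brass(n,p,d); 
cv2.imwrite('pics/a5.png',cv2.resize(p[200:400,200:450],(750,600)))
```

```text
[485.53741128 352.09423828 193.6777608 ] [-3.13995314e+00 -2.51670013e-03 -3.50852731e-04] [ 0.25611077  0.47167835 -3.70955154] [-0.04231303  0.13806033 -0.02682862]
top px [189. 192.] ztop 74.6 c 576.8 334.3 mid [577.  334.3] dia 58.2
top px [478. 219.] ztop 70.6 c 507.8 -343.3 mid [ 507.9 -343.2] dia 45.1
top px [181. 261.] ztop 110.4 c 414.9 338.4 mid [414.6 338.2] dia 41.0
top px [412. 279.] ztop 94.4 c 367.7 -189.3 mid [ 367.7 -184.1] dia 43.8
side px [278. 337.] ztop 74.9 c 575.9 337.6 mid [575.2 337.6] dia 57.2
side px [327. 334.] ztop 169.7 c 470.5 366.5 mid [470.9 366.5] dia 8.5
side px [366. 350.] ztop 110.6 c 413.7 342.5 mid [414.3 341.7] dia 40.8
```

Run:
```python
from h import *
for n,c in(('side',(294,236)),('top',(302,176))):
    p=cv2.imread(f'pics/{n}2.png'); g=cv2.cvtColor(p,cv2.COLOR_BGR2GRAY); d=np.load(n+'2.npy'); W=world(n,d)
    S=8; r=24; x0,y0=c[0]-r,c[1]-r; G=cv2.resize(g[y0:y0+2*r,x0:x0+2*r],None,fx=S,fy=S,interpolation=cv2.INTER_CUBIC)
    t,b=cv2.threshold(G,0,255,cv2.THRESH_OTSU); t=max(t,170); b=(G>t).astype(np.uint8)
    cs,hi=cv2.findContours(b,cv2.RETR_CCOMP,cv2.CHAIN_APPROX_NONE)
    for i,q in enumerate(cs):
        if cv2.contourArea(q)<1500: continue
        (ex,ey),ax,an=cv2.fitEllipse(q); u,v=(ex+.5)/S-.5+x0,(ey+.5)/S-.5+y0
        Q=np.array([ray(n,(a+.5)/S-.5+x0,(bb+.5)/S-.5+y0,58)[:2] for a,bb in q[:,0]],np.float32)
        print(n,t,'hole' if hi[0][i][3]>=0 else 'outer','px',round(u,2),round(v,2),ray(n,u,v,58).round(1),'circ',cv2.fitEllipse(Q))
    cv2.imwrite(f'pics/z{n}.png',G)
cv2.imwrite('pics/z.png',np.hstack([cv2.imread('pics/zside.png'),cv2.imread('pics/ztop.png')]))
```

```text
side 170 outer px 313.45 254.65 [559.  117.6  58. ] circ ((559.0205078125, 117.22285461425781), (20.79347801208496, 49.57183074951172), 176.12303161621094)
side 170 outer px 311.86 235.87 [576.5  58.4  58. ] circ ((576.4765625, 58.253662109375), (14.93864917755127, 24.290569305419922), 176.42864990234375)
side 170 outer px 283.64 215.36 [662.3   1.3  58. ] circ ((662.7139892578125, 1.076809287071228), (7.579148769378662, 59.36855697631836), 62.63727951049805)
side 170 outer px 283.61 238.33 [639.   81.6  58. ] circ ((640.25634765625, 77.85266876220703), (89.60546875, 162.09335327148438), 29.1414737701416)Traceback (most recent call last):
  File "<stdin>", line 10, in <module>
  File "h.py", line 14, in ray
    i,f,M,e=cam(n); r=M@np.array([(u-i['cx'])/f,(v-i['cy'])/f,1]); return e+r*(z-e[2])/r[2]
            ~~~^^^
  File "h.py", line 5, in cam
    i=manip.camera_info(n); f=200/np.tan(np.radians(i['fovy'])/2)
ValueError: time passes only in moves, steps and waits
```

```bash
sed -i 's/^def cam(n)/import functools\n@functools.lru_cache\ndef cam(n)/' h.py
python3 - <<'E'
from h import *
Z=[]
for n,c in(('side',(294,238)),('top',(302,176))):
    p=cv2.imread(f'pics/{n}2.png'); g=cv2.cvtColor(p,cv2.COLOR_BGR2GRAY)
    S=8; r=24; x0,y0=c[0]-r,c[1]-r; G=cv2.resize(g[y0:y0+2*r,x0:x0+2*r],None,fx=S,fy=S,interpolation=cv2.INTER_CUBIC)
    for t in(110,130,150):
        b=(G<t).astype(np.uint8); k,l,s,cc=cv2.connectedComponentsWithStats(b)
        j=l[r*S-16:r*S+16,r*S-16:r*S+16].max()
        if j: 
            x,y,w,h,a=s[j]; print(n,t,'px',x/S+x0,y/S+y0,(x+w)/S+x0,(y+h)/S+y0,a/S/S)
    Z.append(cv2.cvtColor(G,cv2.COLOR_GRAY2BGR))
cv2.imwrite('pics/z.png',np.hstack(Z))
E
```

```text
side 130 px 287.75 231.375 302.5 240.375 96.125
side 150 px 287.375 230.75 302.75 240.75 118.921875
top 110 px 294.75 168.375 309.625 182.625 110.84375
top 130 px 294.5 168.0 310.375 183.125 141.09375
top 150 px 294.125 167.75 310.625 183.5 202.921875
```

View pics/z.png

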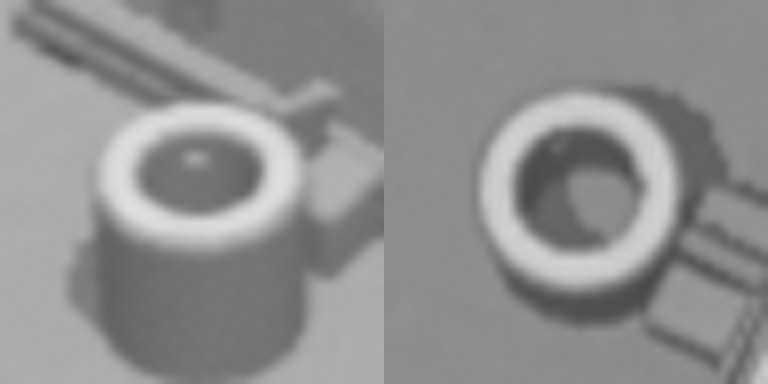

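The crops show the bore mouth clearly. Its centre is at about side pixel (294.6,235.3) and top pixel (302.0,175.0).

Run:
```python
from h import *
print('bore',ray('side',294.6,235.3,58).round(1),ray('top',302,175,58).round(1))
# new bush head-top centre from first images, at true z=76
for n,c in(('side',(325,345)),('top',(181,231))):
    p=cv2.imread(f'pics/{n}0.png'); d=np.load(n+'0.npy'); W=world(n,d); hs=cv2.cvtColor(p,cv2.COLOR_BGR2HSV)
    m=(hs[...,0]>14)&(hs[...,0]<32)&(hs[...,1]>110)&(abs(W[...,2]-77)<5)&(np.hypot(W[...,0]-485,W[...,1]-351)<40)
    v,u=np.nonzero(m); h=cv2.convexHull(np.stack([u,v],1).astype(np.int32)); Q=np.array([ray(n,a,b,76)[:2] for a,b in h[:,0]],np.float32)
    print(n,cv2.minEnclosingCircle(Q),(Q.max(0)+Q.min(0))/2, cv2.fitEllipse(Q)[0])
```

```text
bore [616.7  65.7  58. ] [618.8  67.4  58. ]
side ((485.2579040527344, 351.9079284667969), 23.65068244934082) [485.39917 352.05933] (485.2807922363281, 352.01495361328125)
top ((485.30755615234375, 351.0262145996094), 23.427106857299805) [486.3427  350.92157] (485.3697204589844, 351.0539855957031)
```

Call:
{"name": "step_arm", "arguments": {"series": [13.3,-28.5,0,0,0.8,13.3,-28.5,0,0,0.8,13.3,-28.5,0,0,0.8,13.3,-28.5,0,0,0.8,13.3,-28.5,0,0,0.8,13.3,-28.5,0,0,0.8,13.3,-28.5,0,0,0.8,13.3,-28.5,0,0,0.8,13.3,-28.5,0,0,0.8,13.3,-28.5,0,0,0.8,0,0,-20,0,0.8,0,0,-20,0,0.8,0,0,-13,0,0.8,0,0,0,0,0.8,0,0,0,0,0.8]}}

```text
clock: 16.68
eef_pos: [618.4, 66.9, 139.6]
eef_rot: [-3.142, -0.001, -0.0]
wrist_force: [0.7, 0.8, -3.2]
finger_gap: 45.0
finger_force: 55.0
```

Run:
```python
from m import *
s=manip.read_state(); print(s['eef_pos'],s['eef_rot'],s['wrist_force'],s['moment'])
p,d=manip.camera('side'); cv2.imwrite('pics/a6f.png',p)
cv2.imwrite('pics/a6.png',cv2.resize(p[160:280,230:360],(650,600),interpolation=cv2.INTER_CUBIC))
```

```text
[618.39525885  66.89389933 139.58439617] [-3.14158114e+00 -8.83160548e-04 -1.63577591e-04] [ 0.66819971  0.83806331 -3.21620243] [-0.00367438  0.17314848  0.00238855]
```

View pics/a6.png

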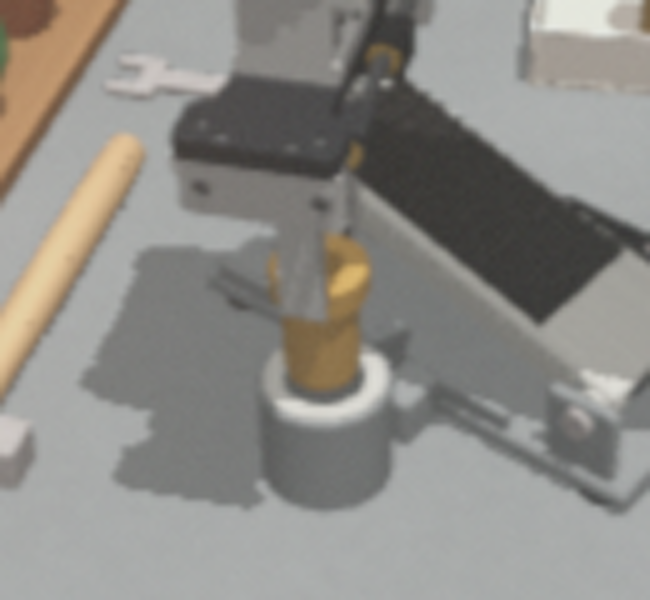

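The bush foot is centred on the bore at (322,378) in the crop, so I'm lowering slowly.

Call:
{"name": "step_arm", "arguments": {"series": [0,0,-2,0,0.8,0,0,-2,0,0.8,0,0,-1.5,0,0.8,0,0,-1,0,0.8,0,0,-1,0,0.8,0,0,0,0,0.8]}}

```text
clock: 17.48
eef_pos: [618.1, 66.8, 131.4]
eef_rot: [-3.142, 0.0, -0.0]
wrist_force: [0.0, 0.4, -3.1]
finger_gap: 44.9
finger_force: 55.0
```

Call:
{"name": "step_arm", "arguments": {"series": [0,0,-1,0,0.8,0,0,-1,0,0.8,0,0,-1,0,0.8,0,0,-1,0,0.8,0,0,-1,0,0.8,0,0,0,0,0.8]}}

```text
clock: 18.23
eef_pos: [618.0, 66.9, 126.3]
eef_rot: [-3.141, 0.0, -0.0]
wrist_force: [-0.5, 2.5, -3.2]
finger_gap: 45.0
finger_force: 55.0
```

Call:
{"name": "step_arm", "arguments": {"series": [0,0.4,-2,0,0.8,0,0,-2,0,0.8,0,0,-2,0,0.8,0,0,-2,0,0.8,0,0,-2,0,0.8,0,0,0,0,0.8]}}

```text
clock: 18.98
eef_pos: [618.4, 67.3, 117.0]
eef_rot: [-3.141, -0.001, -0.0]
wrist_force: [-1.7, 3.3, 4.1]
finger_gap: 44.8
finger_force: 55.0
```

Call:
{"name": "step_arm", "arguments": {"series": [-0.3,0.6,-1,0,0.8,0,0,-1.5,0,0.8,0,0,-1.5,0,0.8,0,0,-1.5,0,0.8,0,0,0,0,0.8]}}

```text
clock: 19.6
eef_pos: [618.1, 67.5, 111.4]
eef_rot: [3.141, -0.001, -0.0]
wrist_force: [-1.2, 0.5, 4.4]
finger_gap: 45.0
finger_force: 55.0
```

Call:
{"name": "step_arm", "arguments": {"series": [-0.2,0,-2,0,0.8,0,0,-2,0,0.8,0,0,-2,0,0.8,0,0,-2,0,0.8,0,0,-2,0,0.8,0,0,-2,0,0.8,0,0,0,0,0.8]}}

```text
clock: 20.48
eef_pos: [617.9, 67.6, 99.1]
eef_rot: [3.141, -0.001, -0.0]
wrist_force: [0.7, -0.5, 2.5]
finger_gap: 44.5
finger_force: 55.0
```

Call:
{"name": "step_arm", "arguments": {"series": [0,0,-2,0,0.8,0,0,-2,0,0.8,0,0,-2,0,0.8,0,0,-2,0,0.8,0,0,-1,0,0.8,0,0,0,0,0.8]}}

```text
clock: 21.22
eef_pos: [617.8, 67.6, 90.2]
eef_rot: [3.141, -0.001, -0.0]
wrist_force: [-1.0, 0.1, 4.8]
finger_gap: 45.1
finger_force: 55.0
```

Call:
{"name": "step_arm", "arguments": {"series": [0,0,-1,0,0.8,0,0,-1,0,0.8,0,0,0,0,0.8]}}

```text
clock: 21.6
eef_pos: [617.9, 67.6, 88.3]
eef_rot: [3.141, -0.001, -0.0]
wrist_force: [-0.9, 0.5, 5.0]
finger_gap: 45.0
finger_force: 55.0
```

Call:
{"name": "step_arm", "arguments": {"series": [0,0,-1,0,0.8,0,0,-0.7,0,0.8,0,0,0,0,0.8]}}

```text
clock: 21.98
eef_pos: [617.9, 67.6, 86.8]
eef_rot: [3.141, -0.001, -0.0]
wrist_force: [-3.2, 0.4, 7.2]
finger_gap: 45.0
finger_force: 55.0
```

Call:
{"name": "step_arm", "arguments": {"series": [0,0,-0.7,0,0.8,0,0,0,0,0.8]}}

```text
clock: 22.22
eef_pos: [617.9, 67.6, 86.1]
eef_rot: [3.141, -0.001, -0.0]
wrist_force: [-2.8, -0.6, 8.1]
finger_gap: 45.1
finger_force: 55.0
```

Call:
{"name": "step_arm", "arguments": {"series": [0,0,-0.7,0,0.8,0,0,0,0,0.8]}}

```text
clock: 22.48
eef_pos: [617.9, 67.6, 85.9]
eef_rot: [3.141, -0.001, -0.0]
wrist_force: [-5.7, 0.3, 13.6]
finger_gap: 45.4
finger_force: 55.0
```

Call:
{"name": "step_arm", "arguments": {"series": [0,0,-0.7,0,0.8,0,0,0,0,0.8]}}

```text
clock: 22.72
eef_pos: [617.9, 67.6, 85.9]
eef_rot: [3.141, -0.001, -0.0]
wrist_force: [-10.1, -0.9, 19.8]
finger_gap: 44.6
finger_force: 55.0
```

Call:
{"name": "step_arm", "arguments": {"series": [-0.6,0,-0.7,0,0.8,0,0,-0.5,0,0.8,0,0,0,0,0.8]}}

```text
clock: 23.1
eef_pos: [617.9, 67.6, 85.9]
eef_rot: [3.141, -0.003, -0.0]
wrist_force: [-10.9, -1.2, 28.3]
finger_gap: 44.8
finger_force: 55.0
```

Call:
{"name": "step_arm", "arguments": {"series": [0,0,1.5,0,0.8,0,0,0,0,0.5,0,0,0,0,0.2,0,0,0,0,0.1,0,0,0,0,0.1,0,0,20,0,0.1,0,0,40,0,0.1,0,0,40,0,0.1,0,0,0,0,0.1]}}

```text
clock: 24.22
eef_pos: [618.3, 67.9, 189.4]
eef_rot: [-3.141, -0.007, -0.0]
wrist_force: [-0.7, -0.4, -1.7]
finger_gap: 84.2
finger_force: 0.0
```

Run:
```python
from m import *
s=manip.read_state(); print(s['eef_pos'],s['eef_rot'],s['wrist_force'])
p,d=manip.camera('side'); W=world('side',d); brass('side',p,d)
hs=cv2.cvtColor(p,cv2.COLOR_BGR2HSV)
m=(hs[...,0]>14)&(hs[...,0]<32)&(hs[...,1]>110)&(W[...,2]>70)&(W[...,2]<85)&(np.hypot(W[...,0]-617,W[...,1]-68)<35)
P=W[m]; A=np.c_[P[:,:2]-[617,68],np.ones(len(P))]; print('tilt',np.linalg.lstsq(A,P[:,2],rcond=None)[0],len(P))
cv2.imwrite('pics/a7.png',cv2.resize(p[190:280,250:350],(660,594),interpolation=cv2.INTER_CUBIC))
```

```text
[618.32868958  67.87361279 189.36247586] [-3.14120767e+00 -7.08270508e-03 -3.45282377e-04] [-0.66695301 -0.36219938 -1.72883202]
side px [364. 151.] ztop 71.3 c 507.0 -337.4 mid [ 505.8 -337.9] dia 43.1
side px [294. 232.] ztop 77.0 c 616.3 70.6 mid [615.8  70.8] dia 47.7
side px [278. 337.] ztop 75.0 c 576.0 338.0 mid [575.2 337.6] dia 57.2
side px [366. 350.] ztop 110.9 c 413.9 342.1 mid [414.3 342.1] dia 39.7
tilt [ 9.11365614e-03 -1.80913745e-02  7.48947259e+01] 171
```

View pics/a7.png

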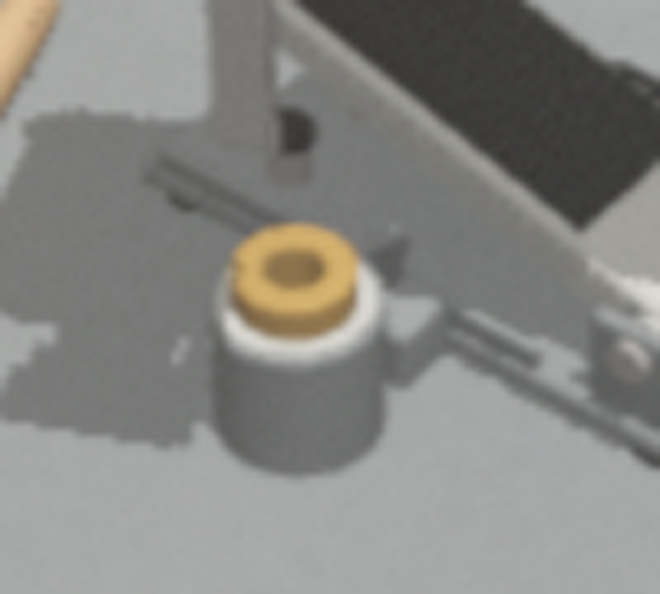

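The bush is seated: its head sits level on the boss with no visible gap, at (295,280) in the crop. I'll give one even confirming push from above with part-closed fingertips on the rim.

Call:
{"name": "step_arm", "arguments": {"series": [0,0,-20,0,0.4,0,0,-20,0,0.72,0,0,-20,0,0.72,0,0,-15,0,0.72,0,0,-8,0,0.72,0,0,-3,0,0.72,0,0,0,0,0.72]}}

```text
clock: 25.15
eef_pos: [617.5, 67.8, 99.3]
eef_rot: [-3.141, -0.002, -0.0]
wrist_force: [-0.1, -0.1, 2.3]
finger_gap: 26.6
finger_force: 1.5
```

Call:
{"name": "step_arm", "arguments": {"series": [0,0,-1,0,0.72,0,0,-1,0,0.72,0,0,-1,0,0.72,0,0,0,0,0.72]}}

```text
clock: 25.65
eef_pos: [617.7, 67.8, 99.1]
eef_rot: [-3.141, -0.003, -0.0]
wrist_force: [-12.4, -0.5, 29.3]
finger_gap: 26.4
finger_force: 14.7
```

Call:
{"name": "step_arm", "arguments": {"series": [0,0,10,0,0.72,0,0,25,0,0.8,0,0,30,0,1,-1.3,-20.5,0,0,1,-1.3,-20.5,0,0,1,-1.3,-20.5,0,0,1,-1.3,-20.5,0,0,1,-1.3,-20.5,0,0,1,-1.2,-20.5,0,0,1,0,0,-10,0,1,0,0,-8,0,1,0,0,0,0,1]}}

```text
clock: 27.15
eef_pos: [609.0, -54.5, 141.3]
eef_rot: [-3.141, 0.002, 0.0]
wrist_force: [1.5, 0.1, 0.2]
finger_gap: 0.3
finger_force: 0.0
```

Call:
{"name": "step_arm", "arguments": {"series": [0,0,-4,0,1,0,0,-4,0,1,0.4,-0.2,-4,0,1,0.4,-0.2,-4,0,1,0.4,-0.2,-4,0,1,0.4,-0.2,-4,0,1,0.4,-0.2,-4,0,1,0.4,-0.2,-4,0,1,0.4,-0.2,-4,0,1,0.4,-0.2,-4,0,1,0.4,-0.2,-4,0,1,0,0,0,0,1]}}

```text
clock: 28.65
eef_pos: [613.8, -57.4, 99.0]
eef_rot: [3.141, -0.003, -0.001]
wrist_force: [4.3, -0.7, 8.0]
finger_gap: 0.5
finger_force: 4.0
```

Call:
{"name": "step_arm", "arguments": {"series": [0,0,-1.5,0,1,0,0,-1.5,0,1,0,0,0,0,1]}}

```text
clock: 29.02
eef_pos: [614.1, -57.5, 96.4]
eef_rot: [3.141, -0.004, -0.001]
wrist_force: [5.1, -2.6, 8.3]
finger_gap: 0.3
finger_force: 4.2
```

Call:
{"name": "step_arm", "arguments": {"series": [0,0,-1.5,0,1,0,0,-1,0,1,0,0,0,0,1]}}

```text
clock: 29.4
eef_pos: [614.2, -57.6, 94.0]
eef_rot: [3.141, -0.004, -0.001]
wrist_force: [5.9, -2.9, 8.9]
finger_gap: 0.5
finger_force: 4.4
```

Call:
{"name": "step_arm", "arguments": {"series": [0,0,-1,0,1,0,0,-1,0,1,0,0,0,0,1]}}

```text
clock: 29.78
eef_pos: [614.2, -57.6, 92.1]
eef_rot: [3.141, -0.004, -0.001]
wrist_force: [6.6, -3.3, 8.9]
finger_gap: 0.5
finger_force: 4.6
```

Call:
{"name": "step_arm", "arguments": {"series": [0,0,-1,0,1,0,0,-0.8,0,1,0,0,0,0,1]}}

```text
clock: 30.15
eef_pos: [614.4, -57.7, 90.8]
eef_rot: [3.14, -0.005, -0.001]
wrist_force: [5.0, -3.3, 12.4]
finger_gap: 0.6
finger_force: 6.1
```

Call:
{"name": "step_arm", "arguments": {"series": [0,0,-1,0,1,0,0,0,0,1]}}

```text
clock: 30.4
eef_pos: [614.5, -57.7, 90.5]
eef_rot: [3.14, -0.005, -0.001]
wrist_force: [1.5, -2.0, 18.8]
finger_gap: 0.4
finger_force: 9.6
```

Call:
{"name": "step_arm", "arguments": {"series": [0,0,-0.6,0,1,0,0,0,0,1,0,0,0,0,1,0,0,0,0,1,0,0,0,0,1,0,0,0,0,1,0,0,0,0,1,0,0,0,0,1,0,0,0,0,1,0,0,0,0,1,0,0,0,0,1]}}

```text
clock: 31.78
eef_pos: [614.5, -57.7, 90.4]
eef_rot: [3.14, -0.005, -0.001]
wrist_force: [-0.5, -2.1, 23.2]
finger_gap: 0.5
finger_force: 11.7
```

Call:
{"name": "step_arm", "arguments": {"series": [-0.4,0.2,4,0,1,-0.4,0.2,4,0,1,-0.4,0.2,4,0,1,-0.4,0.2,4,0,1,-0.4,0.2,4,0,1,-0.4,0.2,4,0,1,-0.4,0.2,4,0,1,-0.4,0.2,4,0,1,-0.4,0.2,4,0,1,0,0,5,0,1,0,0,6,0,1,0,0,15,0,1,0,0,30,0,1,0,0,30,0,1,0,0,30,0,1,0,0,0,0,1]}}

```text
clock: 33.78
eef_pos: [610.2, -55.5, 242.6]
eef_rot: [3.141, -0.005, -0.001]
wrist_force: [0.3, 0.0, 0.4]
finger_gap: 0.6
finger_force: 0.0
```

Call:
{"name": "step_arm", "arguments": {"series": [-30,0,0,0,1,-30,0,0,0,1,-30,0,0,0,1,-30,0,0,0,1,-30,0,0,0,1,-30,0,0,0,1,0,0,0,0,1,0,0,0,0,1]}}

```text
clock: 34.78
eef_pos: [429.7, -55.3, 239.4]
eef_rot: [3.142, -0.0, -0.0]
wrist_force: [0.1, 0.3, 0.3]
finger_gap: 0.4
finger_force: 0.0
```

Run:
```python
from m import *
s=manip.read_state(); print(s['clock'],s['eef_pos'],s['wrist_force'])
p,d=manip.camera('side'); cv2.imwrite('pics/a8.png',p); brass('side',p,d)
W=world('side',d)
P=W[(np.hypot(W[...,0]-610,W[...,1]+55)<8)&(W[...,2]>50)&(W[...,2]<140)]; print('tread z',np.median(P,0))
```

```text
34.775 [429.71881119 -55.30151453 239.39934002] [0.14407101 0.30025383 0.29772155]
side px [364. 151.] ztop 72.0 c 506.2 -335.0 mid [ 505.3 -334.9] dia 44.8
side px [294. 232.] ztop 77.3 c 616.5 72.3 mid [615.6  72.1] dia 45.3
side px [278. 336.] ztop 74.9 c 575.6 338.2 mid [575.3 338.4] dia 57.9
side px [366. 350.] ztop 110.6 c 414.8 341.8 mid [414.2 341.7] dia 40.3
tread z [610.02500544 -55.03366096 112.34389498]
```

View pics/a8.png

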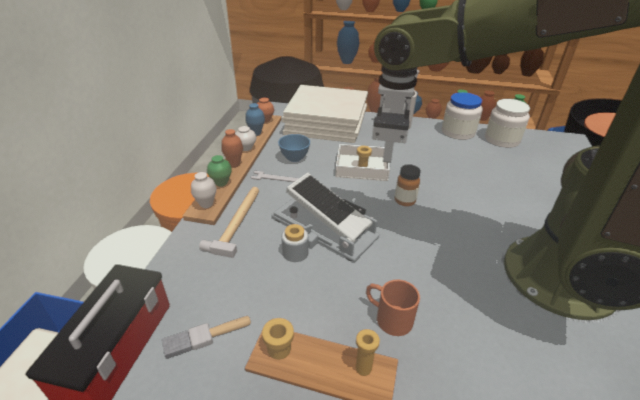

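The final view shows the new bush home at (294,235), the treadle back up and the old bush in the tray at (364,157). Everything else is in place, so I'm handing in.

```bash
python3 -c "
from cell import manip
print(manip.sign_off())"
```

```text
the job is handed in; nothing more can be done
None
```

The job is handed in: the old bush is in the scrap tray, the new bush is pressed home with its shoulder on the boss, and the treadle was pressed to its stop, held for over a second and came back up; the verdict wasn't shown.

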